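Close the glue bottles and lock them away in the glue cabinet

ROBOT

A 6-joint arm with a two-finger parallel gripper is mounted at the origin on the work surface. World frame = base frame: x ahead of the robot, y to its left, z up, the work surface at z = 0. Lengths are in m, angles in degrees, forces in N, time in s.
With the tool pointing down it reaches from about 0.4 to 0.825 m from the base axis. Payload 7 kg.
Tool frame: the origin (TCP) lies at the very end of the fingers, on their centre line; the grasp point (between the pads) lies 19 mm behind it; z points along the fingers, y is the line along which they close (so a half turn about z gives the same grasp; the last joint's range is limited). The gripper opens to 88 mm and grips with 3 to 60 N. Pads are 19 mm wide; open, the fingers measure 130 mm over their backs; the gripper's body (78 mm by 193 mm) begins 47 mm behind the grasp point.
Start: joints at [80.22, 20.546, 0.682, 0, -70.136, -16.507], TCP at [0.299, 0.605, 0.227] pointing down, gripper open.
Joint ranges: [-176.03, 176.03], [-82.01, 121.73], [-58.28, 71.71], [-173.87, 95.51], [-174.79, -0.11], [-173.66, 173.66]. Speed limits (degrees/s): [136.94, 136.94, 172.46, 180, 180, 180].

INTERFACE

Orientations are given as [roll, pitch, yaw] about the fixed x, y, z axes, in that order (R = Rz(yaw) Ry(pitch) Rx(roll)).
In Python, from plant import r gives the robot as it stands. The module is installed in compiled form; this text tells all that it offers.
- The arm moves only by the tool jog_arm, never from a script. Its arguments are lists of equal length, an entry for each row: "travel": the shift along the tool's x, y, z each as a share of 50 cm, from -1 to 1, a list of three; "dr": the turn, a rotation vector about the tool's x, y, z each as a share of 360 degrees, from -1 to 1, a list of three; "claw": the opening, from 0 (shut) to 1 (fully open). A call has exactly 10 rows; each row is the pose to reach, as a shift and turn from the pose commanded when the call began, along the tool's axes at that moment, turning the shorter way round; what a row does not reach only later rows make up. A row lasts 1/8 s, in which the tool goes at most 62.5 mm and 10.7 degrees, less where a joint would pass 70% of its speed; a pose out of reach is approached as far as the arm can. A call with a number of a shift or a turn outside -1 to 1 is refused whole. A call with a gripper value outside its range is refused whole. The fingers move at their own pace and stop on an object; "newtons" is the grip in N (left out, the last holds). Time passes only in rows, so rows that repeat a pose let the fingers close, or fill a call up. It gives the time, the measured TCP pose, the force, the opening and the grip force at its end, in the units of the state.
- r.get_state(): the state, without advancing time (a new reading comes with each control period).
- r.capture(name): name is "scene" or "top" or "wrist"; returns a dict with "pixels" (384x512x3 uint8, red, green, blue), "range_z" (384x512 float32, m along the optical axis (not along the pixel's ray), 0 where there is no reading), "fx", "fy", "cx", "cy" (pixels), "position" and "attitude" of the camera in the world; the wrist camera has in their place "hand_eye" (4x4, takes a point from camera to tool coordinates, whose origin is the TCP and whose axes are the flange's). Camera axes: x right, y up, looking along -z (the intrinsics and any distortion apply to the point x, -y, -z); pixel columns grow to the right and rows downward; lengths in m; the calibration is good to about 2 mm. A picture is of the moment at which its call begins: read the wrist's pose just before it.
- r.close_job(): hands the job in; it is judged then, once.
Trained networks look in the newest picture that a camera, given by its name, has taken for a name from the list of things; names that differ only in an ending like _2 or _b are one class to them, and where a whole thing is asked for, a point or a joint stands for the part that bears it (a point fixed in the world has none). Each returns a list of dicts, best first, with "conf" (0 to 1); they miss things now and then, are a little off and sometimes report something else, mostly with a low value. They report only what shows in the picture. A call takes as long as a camera call. They do not tell look-alikes from the thing itself.
- r.boxes_of(name, camera): "extent" ([left, top, right, bottom] in pixels, round what is visible of it).
- r.regions_of(name, camera): "pixels" (384x512 bool, what is visible of it) and "extent" ([left, top, right, bottom] in pixels, round what is visible of it).
- r.tip_of(name, camera): "at" ([column, row] in pixels: a listed point, or the origin of a listed thing).
The state is a dict: "time_s": time; "joints": joint angles; "qd": joint speeds; "joint_torque": joint torques, N m; "tcp_pos": TCP position; "eef_rot": TCP orientation; "contact_force": force on the tool from outside, world axes, zero at the start; "moment": the same for the moment, N m; "gripper_width": finger opening in m; "gripper_force": force on a finger pad.
Only numpy, scipy, OpenCV 4.12 (cv2) and the standard library are available. Lean on these libraries where they do the work, as an engineer would, in place of code of your own. Each camera call takes 0.05 s, during which the arm holds its last target. There are 200 camera calls.

TASK

Put the glue away for the night: press the push-pull cap of every glue bottle fully down until it snaps shut and stand all the bottles upright in the pulled-out tray of the grey cabinet. Then slide the tray fully home, and after that push the cabinet door shut until it seats on its catch. Leave the tin and the thread cone that stand among the bottles where they are.

Things in the scene. Friction and masses are not known exactly. Their poses are not given: they have to be found in the camera images.
- bottle1: a white plastic glue bottle standing upright, plain round body 58 mm in diameter and 84 mm tall, sloping in above that to a 25 mm neck; 118 mm tall in all with the cap pushed down, 132 mm with it pulled up; about 0.25 kg. Origin: centre of its underside, z up through the cap. May be absent (None).
- cap1 (a joint): the black push-pull cap on the neck of bottle1 (base flange 32 mm, upper part 25 mm in diameter, 24 mm tall): 0 = pushed fully down, closed; 0.014 m = pulled up, open. A snap detent holds it at either end; about 10 N downward carries it over the middle and it then snaps down by itself.
- bottle2: a white plastic glue bottle standing upright, plain round body 58 mm in diameter and 84 mm tall, sloping in above that to a 25 mm neck; 118 mm tall in all with the cap pushed down, 132 mm with it pulled up; about 0.25 kg. Origin: centre of its underside, z up through the cap. May be absent (None).
- cap2 (a joint): the black push-pull cap on the neck of bottle2 (base flange 32 mm, upper part 25 mm in diameter, 24 mm tall): 0 = pushed fully down, closed; 0.014 m = pulled up, open. A snap detent holds it at either end; about 10 N downward carries it over the middle and it then snaps down by itself.
- bottle3: a white plastic glue bottle standing upright, plain round body 58 mm in diameter and 84 mm tall, sloping in above that to a 25 mm neck; 118 mm tall in all with the cap pushed down, 132 mm with it pulled up; about 0.25 kg. Origin: centre of its underside, z up through the cap. May be absent (None).
- cap3 (a joint): the black push-pull cap on the neck of bottle3 (base flange 32 mm, upper part 25 mm in diameter, 24 mm tall): 0 = pushed fully down, closed; 0.014 m = pulled up, open. A snap detent holds it at either end; about 10 N downward carries it over the middle and it then snaps down by itself.
- bottle4: a white plastic glue bottle standing upright, plain round body 58 mm in diameter and 84 mm tall, sloping in above that to a 25 mm neck; 118 mm tall in all with the cap pushed down, 132 mm with it pulled up; about 0.25 kg. Origin: centre of its underside, z up through the cap. May be absent (None).
- cap4 (a joint): the black push-pull cap on the neck of bottle4 (base flange 32 mm, upper part 25 mm in diameter, 24 mm tall): 0 = pushed fully down, closed; 0.014 m = pulled up, open. A snap detent holds it at either end; about 10 N downward carries it over the middle and it then snaps down by itself.
- cabinet: the grey sheet-steel glue cabinet, fixed to the bench: 240 mm deep (x), 280 mm wide (y), 200 mm tall, 4 mm sheet, open at the front. Origin: centre of its underside; its x axis points from the front opening to the back, z up; the front plane is at x = -120 mm.
- tray (a joint): the cabinet's pull-out aluminium tray: 0 = fully home, up to 0.172 m = pulled out towards the front (along the cabinet's -x). It slides stiffly (about 1.5 N plus a little drag) and stays where it is left.
- tray_floor (a point): centre of the top face of the tray's floor, which is 199 by 238 mm inside (x by y), 16 mm above the bench; axes as the cabinet's. Front rim 58 mm high above the floor, other rims 24 mm, all 3 mm thick. Moves with the tray. With the tray out, the back edge of its floor is still about at the cabinet's front plane.
- tray_front (a point): centre of the outer face of the tray's front rim, 60 mm above the bench (the rim spans 12 to 74 mm above the bench); when the tray is home this face stands 38 mm in front of the cabinet's front plane.
- door (a joint): the cabinet's sheet-steel door, a hollow pan 45 mm deep that closes over the tray front, 280 mm wide and 200 mm tall, on an upright hinge at the cabinet's left front edge (its +y side): 0 = shut, grows as it swings open to 1.8 rad. A roller catch resists over the last 0.05 rad (5 to 8 N at 190 mm from the hinge), then gives and draws the door shut and holds it.
- door_hinge (a point): a point on the door's upright hinge axis (front left edge of the cabinet), 100 mm above the bench; its axes turn with the door: with the door shut they lie as the cabinet's, and the door panel runs from the hinge along -y for 280 mm with its outer face at x = -45 mm.
- door_face (a point): a point on the door's outer face, 190 mm from the hinge, 155 mm above the bench, axes as door_hinge, clear of the handle. The handle, an upright 8 mm bar 80 mm long (60 to 140 mm above the bench), stands 23 mm off the face, 255 mm from the hinge.
- tin: a round grey and steel tin, 73 mm in diameter, 96 mm tall, to be left alone; origin at the centre of its underside.
- thread_cone: a cone of grey thread, 56 mm in diameter at the foot, 104 mm tall, to be left alone; origin at the centre of its underside.
Not all that is in view belongs to the job. What is shaped like the bottle2 but blue, green or turquoise is not meant.

How it is judged (in metres and radians):
On the way, in this order (a step that is already met when the one before it is completed fails the run):
1. every bottle stands upright on the tray's floor with its cap pushed fully down (x of bottle1 in the frame of tray_floor between -0.0815 and 0.0815 m and y of bottle1 in the frame of tray_floor between -0.1 and 0.1 m and z of bottle1 in the frame of tray_floor between -0.006 and 0.008 m and angle between each of bottle1, bottle2, bottle3, bottle4's own z axis and vertical below 0.12 rad and value of joint each of cap1, cap2, cap3, cap4 below 0.003 m and x of bottle2 in the frame of tray_floor between -0.0815 and 0.0815 m and y of bottle2 in the frame of tray_floor between -0.1 and 0.1 m and z of bottle2 in the frame of tray_floor between -0.006 and 0.008 m and x of bottle3 in the frame of tray_floor between -0.0815 and 0.0815 m and y of bottle3 in the frame of tray_floor between -0.1 and 0.1 m and z of bottle3 in the frame of tray_floor between -0.006 and 0.008 m and x of bottle4 in the frame of tray_floor between -0.0815 and 0.0815 m and y of bottle4 in the frame of tray_floor between -0.1 and 0.1 m and z of bottle4 in the frame of tray_floor between -0.006 and 0.008 m), for 0.2 s.
2. the tray is fully home in the cabinet (value of joint tray below 0.006 m), for 0.2 s.
3. the door is shut on its catch (value of joint door below 0.025 rad), for 0.2 s.
At the end, for the whole second after the job is handed in: Every bottle stands upright (within 0.12 rad) on the tray's floor, at rest, its cap within 3 mm of fully down; the tray is within 8 mm of home and the door within 0.025 rad of shut, held by its catch (all of step 1 and linear speed of each of bottle1, bottle2, bottle3, bottle4 below 0.02 m/s and value of joint tray below 0.008 m and value of joint door below 0.025 rad and velocity of joint door below 0.05 rad/s); the robot touches nothing.
It fails at once if the tin or the thread cone is moved by more than 40 mm (distance of any of tin, thread_cone from where it was at the start of the episode above 0.04 m).
Of bottle1, bottle2, bottle3, bottle4 only 3 to 4 are there at a start; the rules pass over those that are not, and their reading is None.
At some moment in a run one of bottle1, bottle2, bottle3, bottle4 may be knocked a few centimetres aside while the robot is not near it.
It also fails if it takes over 210 s, if anything falls off the work surface, if the arm or the gripper's body presses on something with over 40 N, if the wrist force passes 120 N, or if a joint passes its speed limit or range.

## Working session

There is one attempt and no reset: what is moved stays moved. The work goes in short steps, Python scripts to look and compute and a tool call to move; the robot and the scene stay as the last step left them, time stands still between calls to the robot, and variables do not carry over. Pictures are saved under pics/ and viewed, at most 14 in all, crops included, and the job is handed in when it is done.

Besides the shell and the picture viewer there is one more tool, called in YAML: its name, and indented under it one key for each argument. jog_arm: Moves the arm, as the interface text tells. Its arguments: {"type":"object","properties":{"travel":{"type":"array"},"dr":{"type":"array"},"claw":{"type":"array"},"newtons":{"type":"number"}},"required":["travel","dr","claw"]}

```bash
mkdir -p pics
cat > h.py <<'E'
import numpy as np, cv2
from scipy.spatial.transform import Rotation as R
from plant import r
def campose(c,st=None):
    if 'hand_eye' in c:
        T=np.eye(4);T[:3,:3]=R.from_euler('xyz',st['eef_rot'],degrees=True).as_matrix();T[:3,3]=st['tcp_pos']
        return T@np.array(c['hand_eye'])
    T=np.eye(4);a=np.array(c['attitude'],float)
    T[:3,:3]=a if a.shape==(3,3) else (R.from_euler('xyz',a,degrees=True).as_matrix() if a.size==3 else R.from_quat(a).as_matrix())
    T[:3,3]=c['position'];return T
def cloud(c,st=None):
    v,u=np.mgrid[0:384,0:512];z=c['range_z']
    P=np.stack([(u-c['cx'])/c['fx']*z,-(v-c['cy'])/c['fy']*z,-z],-1)
    T=campose(c,st);W=P@T[:3,:3].T+T[:3,3];W[z==0]=np.nan;return W
def snap(n):
    st=r.get_state();c=r.capture(n);return c,cloud(c,st),st
def save(c,f,box=None,s=1.5):
    im=c['pixels'][:,:,::-1]
    if box: im=im[box[1]:box[3],box[0]:box[2]]
    cv2.imwrite('pics/'+f,cv2.resize(im,None,fx=s,fy=s,interpolation=cv2.INTER_CUBIC))
E
python3 - <<'E'
from h import *
st=r.get_state();print(st)
for n in('scene','top'):
    c,W,st=snap(n);save(c,n+'.png');print(n,c['position'],c['attitude'],[k for k in c])
    for t in('bottle1','cap1','tin','thread_cone','cabinet','door','tray'):
        for d in r.regions_of(t,n):
            m=d['pixels'];p=W[m];print(t,round(d['conf'],2),np.round(d['extent']),np.round(np.nanmedian(p,0),3),np.round(np.nanmin(p,0),3),np.round(np.nanmax(p,0),3))
    for t in('tray_floor','tray_front','door_hinge','door_face'):
        for d in r.tip_of(t,n)[:1]:
            u,v=np.round(d['at']).astype(int);print(t,d['conf'],u,v,W[min(v,383),min(u,511)])
E
```

```text
{'time_s': 0.0, 'joints': array([ 8.02187522e+01,  2.05908432e+01,  6.32582108e-01, -2.11104007e-02,
       -7.01365285e+01, -1.65083102e+01]), 'qd': array([-0.01168296, -0.06658377, -0.00113528, -0.10341897, -0.06748593,
        0.01523446]), 'joint_torque': array([ 1.68687733e-03, -5.82721066e+01,  2.93046981e+01,  6.99675232e+00,
        7.06955689e-03, -1.59748488e-04]), 'tcp_pos': array([0.29874621, 0.60472272, 0.22561721]), 'eef_rot': array([ 1.79903478e+02, -7.91061500e-03, -2.62967406e+01]), 'contact_force': array([0.06710593, 0.53146657, 0.07304314]), 'moment': array([ 0.02758609, -0.02847353, -0.00956125]), 'gripper_force': 0.0, 'gripper_width': 0.08748017050980983}
scene [0.24669319 0.0784401  1.20875759] [  17.23080087    0.29608107 -123.54733979] ['pixels', 'range_z', 'fx', 'fy', 'cx', 'cy', 'position', 'attitude']
bottle1 0.92 [240. 160. 263. 189.] [ 0.574 -0.127  0.087] [ 0.555 -0.161  0.   ] [ 0.612 -0.106  0.136]
bottle1 0.88 [331. 122. 356. 152.] [ 0.531 -0.398  0.085] [ 0.509 -0.488 -0.008] [ 0.579 -0.381  0.138]
bottle1 0.86 [328. 200. 351. 226.] [ 0.368 -0.262  0
[... 2453 characters left out ...]
82 -0.113  0.102]
thread_cone 0.83 [308. 169. 322. 193.] [ 0.586 -0.275  0.084] [ 0.568 -0.311 -0.003] [ 0.627 -0.254  0.106]
cabinet 0.9 [109.  71. 243. 269.] [0.661 0.116 0.197] [ 0.371 -0.061 -0.75 ] [1.406 0.361 0.209]
door 0.7 [112. 160. 156. 266.] [0.511 0.255 0.145] [ 0.371  0.218 -0.004] [0.652 0.308 0.208]
tray 0.94 [156. 161. 242. 238.] [0.561 0.077 0.017] [ 0.452 -0.052  0.006] [0.666 0.201 0.079]
tray 0.22 [335. 227. 362. 252.] [ 0.412 -0.365  0.089] [ 0.387 -0.421 -0.005] [ 0.453 -0.346  0.14 ]
tray_floor 0.78 201 200 [0.56299577 0.07133207 0.01842881]
tray_front 0.86 202 235 [4.54719218e-01 7.45641650e-02 1.55894438e-04]
door_face 0.62 120 229 [0.46410467 0.26298301 0.20113531]
```

View pics/scene.png

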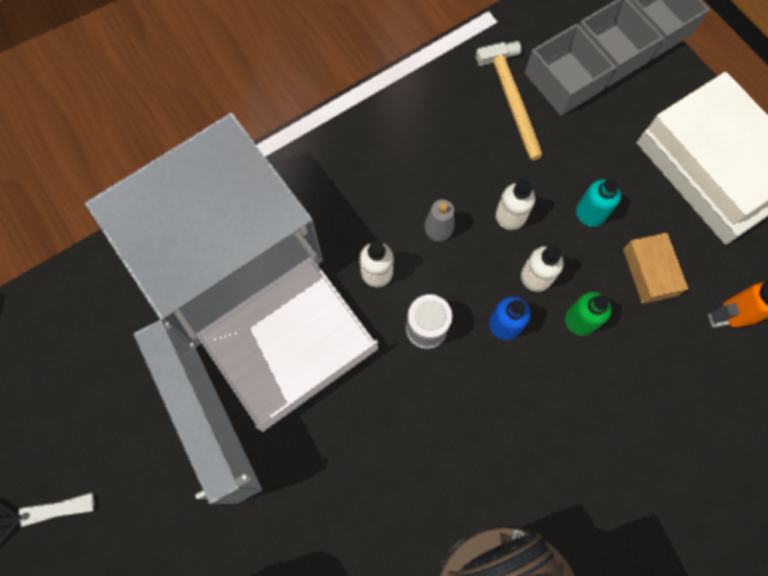

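View pics/top.png

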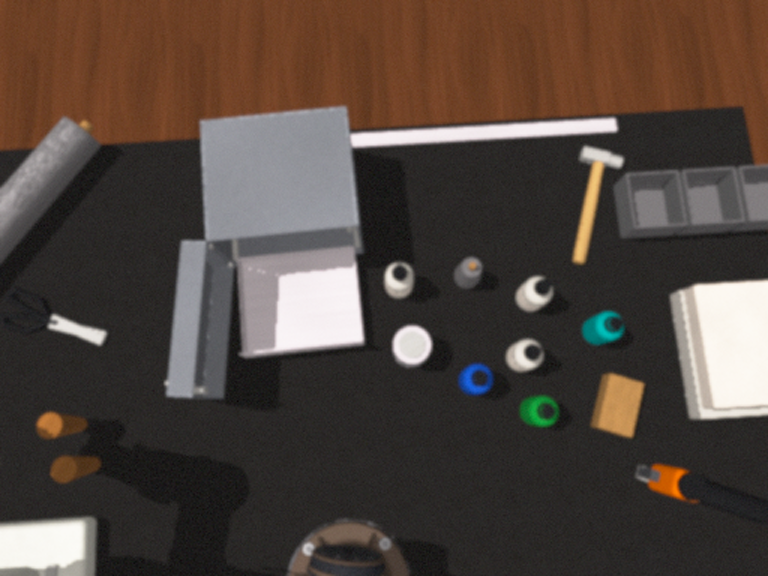

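The scene view shows three white bottles: A at (250,175), B at (343,137) and C at (361,179), in unscaled pixels. The look-alikes are blue at (339,212), green at (392,209) and turquoise at (399,135). The tin is at (285,214) and the cone at (293,147). All three white caps look pulled up (about 0.137 m high). I choose A, B and C by their white colour. Next I'll refine the positions and make one close crop.

Run:
```python
from h import *
crops=[]
for n in('scene','top'):
    c,W,st=snap(n)
    if n=='scene': save(c,'crop.png',(230,105,425,245),4)
    z=W[...,2]
    for nm,(x,y) in dict(A=(.582,-.134),B=(.54,-.406),C=(.413,-.372)).items():
        near=np.hypot(W[...,0]-x,W[...,1]-y)<.045
        cap=near&(z>.127)&(z<.15); sh=near&(z>.03)&(z<.145)
        p=W[cap];print(n,nm,cap.sum(),np.round(np.median(p,0),4), 'mid', np.round((W[sh].min(0)+W[sh].max(0))/2,4))
    # cabinet roof, tray
    roof=(np.abs(z-.2)<.012)&(W[...,0]>.6)&(W[...,1]>-.15)&(W[...,1]<.35)
    rr=cv2.minAreaRect(W[roof][:,:2].astype(np.float32));print('roof',rr,np.round(cv2.boxPoints(rr),3).tolist())
    dr=(np.abs(z-.2)<.012)&(W[...,0]<.66)&(W[...,1]>.2)&(W[...,1]<.45)
    rr=cv2.minAreaRect(W[dr][:,:2].astype(np.float32));print('door',rr,np.round(cv2.boxPoints(rr),3).tolist())
    rim=(np.abs(z-.074)<.012)&(W[...,0]>.4)&(W[...,0]<.52)&(W[...,1]>-.07)&(W[...,1]<.2)
    q=W[rim];print('rim',len(q),np.polyfit(q[:,1],q[:,0],1),q[:,1].min(),q[:,1].max())
```

```text
scene A 73 [ 0.5865 -0.1359  0.1315] mid [ 0.5847 -0.1355  0.0829]
scene B 64 [ 0.5391 -0.4111  0.1312] mid [ 0.5386 -0.4088  0.0833]
scene C 79 [ 0.4143 -0.377   0.1309] mid [ 0.4138 -0.3756  0.084 ]
roof ((0.751081645488739, 0.10581663995981216), (0.2909991145133972, 0.33120712637901306), 2.618992328643799) [[0.5979999899864197, 0.26499998569488525], [0.6129999756813049, -0.06599999964237213], [0.9039999842643738, -0.05299999937415123], [0.8889999985694885, 0.27799999713897705]]
door ((0.5166016817092896, 0.24303969740867615), (0.06077924370765686, 0.29237544536590576), 84.89292907714844) [[0.36800000071525574, 0.22599999606609344], [0.6600000262260437, 0.20000000298023224], [0.6650000214576721, 0.25999999046325684], [0.37400001287460327, 0.28600001335144043]]
rim 194 [-0.04448331  0.46018719] -0.05352639819530329 0.18913486955992792
top A 62 [ 0.5875 -0.1335  0.133 ] mid [ 0.5865 -0.133   0.0835]
top B 59 [ 0.541  -0.4093  0.1325] mid [ 0.5393 -0.4078  0.0837]
top C 65 [ 0.4159 -0.3763  0.1335] mid [ 0.4158 -0.3745  0.0838]
roof ((0.7514171600341797, 0.10860801488161087), (0.2903968393802643, 0.3313433527946472), 2.6011245250701904) [[0.5989999771118164, 0.2680000066757202], [0.6140000224113464, -0.06300000101327896], [0.9039999842643738, -0.05000000074505806], [0.8889999985694885, 0.2809999883174896]]
door ((0.5171647667884827, 0.24646487832069397), (0.06379493325948715, 0.2910781800746918), 84.48631286621094) [[0.36899998784065247, 0.2290000021457672], [0.6589999794960022, 0.20100000500679016], [0.6650000214576721, 0.2639999985694885], [0.375, 0.2919999957084656]]
rim 124 [-0.04494992  0.46171003] -0.05203173968689062 0.19091969941361464
```

View pics/crop.png

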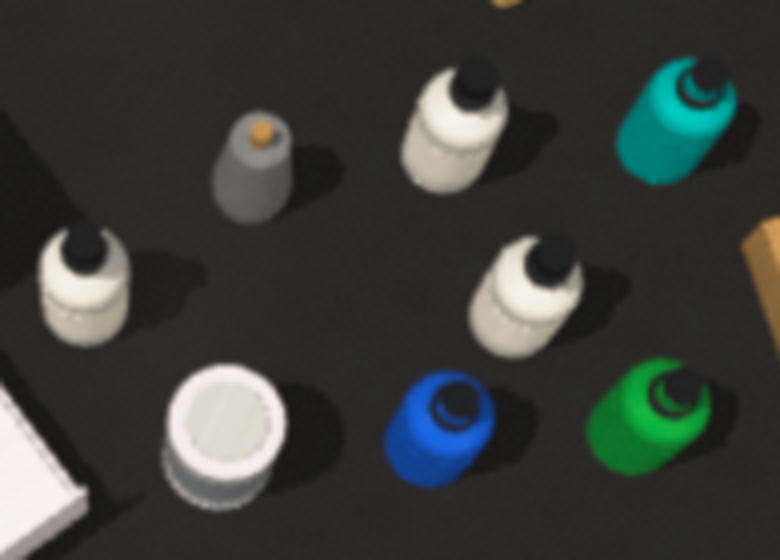

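jog_arm:
  travel:
    - [0,0,-0.1]
    - [0,0,-0.1]
    - [0,0,-0.1]
    - [0,0,-0.1]
    - [0,0,-0.1]
    - [0,0,-0.1]
    - [0,0,-0.1]
    - [0,0,-0.1]
    - [0,0,-0.1]
    - [0,0,-0.1]
  dr:
    - [0,0,-0.0247]
    - [0,0,-0.0494]
    - [0,0,-0.073]
    - [0,0,-0.073]
    - [0,0,-0.073]
    - [0,0,-0.073]
    - [0,0,-0.073]
    - [0,0,-0.073]
    - [0,0,-0.073]
    - [0,0,-0.073]
  claw: [0,0,0,0,0,0,0,0,0,0]

```text
time_s: 2.55
tcp_pos: [0.299, 0.6052, 0.2766]
eef_rot: [-180.0, 0.0, -0.0]
contact_force: [-0.2, 0.0, 0.1]
gripper_width: 0.0003
gripper_force: 0.0
```

The crop confirms A (85,285), B (455,130) and C (525,295) as white bottles. The blue, green and turquoise ones lie apart from them. I'll press the caps first.

jog_arm:
  travel:
    - [0.574,1,0]
    - [0.574,1,0]
    - [0.574,1,0]
    - [0.574,1,0]
    - [0.574,1,0]
    - [0.574,1,0]
    - [0.574,1,0]
    - [0.574,1,0]
    - [0.574,1,0]
    - [0.574,1,0]
  dr:
    - [0,0,0]
    - [0,0,0]
    - [0,0,0]
    - [0,0,0]
    - [0,0,0]
    - [0,0,0]
    - [0,0,0]
    - [0,0,0]
    - [0,0,0]
    - [0,0,0]
  claw: [0,0,0,0,0,0,0,0,0,0]

```text
time_s: 3.8
tcp_pos: [0.587, 0.102, 0.2764]
eef_rot: [180.0, 0.0, -0.2]
contact_force: [-0.8, 2.3, -0.8]
gripper_width: 0.0
gripper_force: 0.0
```

jog_arm:
  travel:
    - [0,0.12,0]
    - [0,0.24,0]
    - [0,0.36,0]
    - [0,0.479,0]
    - [0,0.479,0]
    - [0,0.479,0.1]
    - [0,0.479,0.2]
    - [0,0.479,0.26]
    - [0,0.479,0.27]
    - [0,0.479,0.27]
  dr:
    - [0,0,0]
    - [0,0,0]
    - [0,0,0]
    - [0,0,0]
    - [0,0,0]
    - [0,0,0]
    - [0,0,0]
    - [0,0,0]
    - [0,0,0]
    - [0,0,0]
  claw: [0,0,0,0,0,0,0,0,0,0]

```text
time_s: 5.05
tcp_pos: [0.5866, -0.1337, 0.1425]
eef_rot: [180.0, -0.0, 0.1]
contact_force: [-0.4, 0.4, 0.2]
gripper_width: 0.0003
gripper_force: 0.0
```

jog_arm:
  travel:
    - [0,0,0.012]
    - [0,0,0.02]
    - [0,0,0.026]
    - [0,0,0.032]
    - [0,0,0.038]
    - [0,0,0.044]
    - [0,0,0.048]
    - [0,0,0.051]
    - [0,0,0.051]
    - [0,0,0.051]
  dr:
    - [0,0,0]
    - [0,0,0]
    - [0,0,0]
    - [0,0,0]
    - [0,0,0]
    - [0,0,0]
    - [0,0,0]
    - [0,0,0]
    - [0,0,0]
    - [0,0,0]
  claw: [0,0,0,0,0,0,0,0,0,0]

```text
time_s: 6.3
tcp_pos: [0.5873, -0.1349, 0.1194]
eef_rot: [179.9, -0.2, 0.1]
contact_force: [-5.0, 2.1, 22.6]
gripper_width: 0.0004
gripper_force: 11.1
```

jog_arm:
  travel:
    - [0,0,-0.1]
    - [0,0,-0.14]
    - [0,0,-0.14]
    - [0,0,-0.14]
    - [0,0,-0.14]
    - [0,0,-0.05]
    - [0,0,0.05]
    - [0,0,0.09]
    - [0,0,0.102]
    - [0,0,0.102]
  dr:
    - [0,0,0]
    - [0,0,0]
    - [0,0,0]
    - [0,0,0]
    - [0,0,0]
    - [0,0,0]
    - [0,0,0]
    - [0,0,0]
    - [0,0,0]
    - [0,0,0]
  claw: [0,1,1,1,1,1,1,1,1,1]

```text
time_s: 7.55
tcp_pos: [0.5851, -0.1343, 0.0641]
eef_rot: [180.0, 0.1, -0.0]
contact_force: [0.7, -0.3, -0.3]
gripper_width: 0.0843
gripper_force: 0.0
```

jog_arm:
  travel:
    - [0,0,0]
    - [0,0,0]
    - [0,0,0]
    - [0,0,0]
    - [0,0,0]
    - [0,0,0]
    - [0,0,0]
    - [0,0,0]
    - [0,0,0]
    - [0,0,0]
  dr:
    - [0,0,0]
    - [0,0,0]
    - [0,0,0]
    - [0,0,0]
    - [0,0,0]
    - [0,0,0]
    - [0,0,0]
    - [0,0,0]
    - [0,0,0]
    - [0,0,0]
  claw: [0.5,0.5,0.5,0.5,0.5,0.5,0.5,0.5,0.5,0.5]
  newtons: 15

```text
time_s: 8.8
tcp_pos: [0.5861, -0.1345, 0.0654]
eef_rot: [180.0, -0.0, 0.0]
contact_force: [0.0, -2.1, 5.4]
gripper_width: 0.0573
gripper_force: 15.0
```

jog_arm:
  travel:
    - [0,0,-0.06]
    - [0,0,-0.14]
    - [0,0,-0.15]
    - [0.018,-0.08,-0.15]
    - [0.018,-0.18,-0.15]
    - [0.018,-0.28,-0.15]
    - [0.018,-0.38,-0.15]
    - [0.018,-0.44,-0.15]
    - [0.018,-0.448,-0.15]
    - [0.018,-0.448,-0.15]
  dr:
    - [0,0,0]
    - [0,0,0]
    - [0,0,0]
    - [0,0,0]
    - [0,0,0]
    - [0,0,0]
    - [0,0,0]
    - [0,0,0]
    - [0,0,0]
    - [0,0,0]
  claw: [0.5,0.5,0.5,0.5,0.5,0.5,0.5,0.5,0.5,0.5]

```text
time_s: 10.05
tcp_pos: [0.594, 0.0896, 0.1389]
eef_rot: [180.0, 0.1, 0.0]
contact_force: [-0.3, -0.2, -1.5]
gripper_width: 0.0573
gripper_force: 15.0
```

Run:
```python
from h import *
c,W,st=snap('scene');save(c,'a1.png',(60,90,400,340),2.2)
```

```text
(no output)
```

View pics/a1.png

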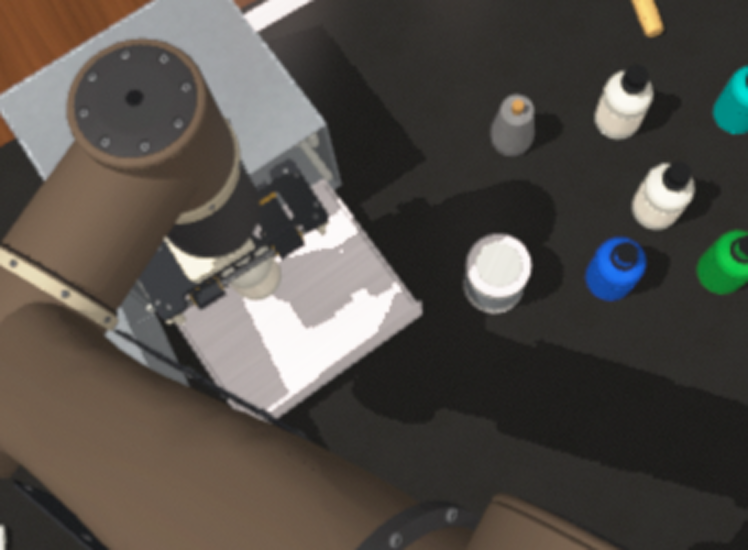

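Bottle A hangs upright in the gripper at (258,280) over the tray, clear of the cabinet front. I'll lower it now.

jog_arm:
  travel:
    - [0,0,0.04]
    - [0,0,0.08]
    - [0,0,0.1]
    - [0,0,0.108]
    - [0,0,0.114]
    - [0,0,0.117]
    - [0,0,0.117]
    - [0,0,0.117]
    - [0,0,0.117]
    - [0,0,0.117]
  dr:
    - [0,0,0]
    - [0,0,0]
    - [0,0,0]
    - [0,0,0]
    - [0,0,0]
    - [0,0,0]
    - [0,0,0]
    - [0,0,0]
    - [0,0,0]
    - [0,0,0]
  claw: [0.5,0.5,0.5,0.5,0.5,0.5,0.5,0.5,0.5,0.5]

```text
time_s: 11.35
tcp_pos: [0.5949, 0.0897, 0.0817]
eef_rot: [-180.0, -0.0, -0.0]
contact_force: [1.2, -0.4, -2.5]
gripper_width: 0.0579
gripper_force: 15.0
```

jog_arm:
  travel:
    - [0,0,0.001]
    - [0,0,0.002]
    - [0,0,0.003]
    - [0,0,0.004]
    - [0,0,0.004]
    - [0,0,0.004]
    - [0,0,0.004]
    - [0,0,0.004]
    - [0,0,0.004]
    - [0,0,0.004]
  dr:
    - [0,0,0]
    - [0,0,0]
    - [0,0,0]
    - [0,0,0]
    - [0,0,0]
    - [0,0,0]
    - [0,0,0]
    - [0,0,0]
    - [0,0,0]
    - [0,0,0]
  claw: [0.5,0.5,0.5,0.5,0.5,0.5,0.5,0.5,0.5,0.5]

```text
time_s: 12.6
tcp_pos: [0.5962, 0.0897, 0.0813]
eef_rot: [-180.0, -0.2, 0.0]
contact_force: [-1.8, -1.2, 8.6]
gripper_width: 0.0576
gripper_force: 15.0
```

jog_arm:
  travel:
    - [0,0,0]
    - [0,0,0]
    - [0,0,0]
    - [0,0,-0.03]
    - [0,0,-0.12]
    - [0,0,-0.22]
    - [0,0,-0.28]
    - [0,0,-0.28]
    - [0,0,-0.28]
    - [0,0,-0.28]
  dr:
    - [0,0,0]
    - [0,0,0]
    - [0,0,0]
    - [0,0,0]
    - [0,0,0]
    - [0,0,0]
    - [0,0,0]
    - [0,0,0]
    - [0,0,0]
    - [0,0,0]
  claw: [0.85,0.85,0.85,0.85,0.85,0.85,0.85,0,0,0]

```text
time_s: 13.85
tcp_pos: [0.5943, 0.0894, 0.2187]
eef_rot: [180.0, 0.1, -0.0]
contact_force: [0.3, 0.1, -0.2]
gripper_width: 0.05
gripper_force: 0.0
```

jog_arm:
  travel:
    - [-0.11,1,0]
    - [-0.11,1,0]
    - [-0.11,1,0]
    - [-0.11,1,0]
    - [-0.11,1,0]
    - [-0.11,1,0]
    - [-0.11,1,0]
    - [-0.11,1,0]
    - [-0.11,1,0]
    - [-0.11,1,0]
  dr:
    - [0,0,0]
    - [0,0,0]
    - [0,0,0]
    - [0,0,0]
    - [0,0,0]
    - [0,0,0]
    - [0,0,0]
    - [0,0,0]
    - [0,0,0]
    - [0,0,0]
  claw: [0,0,0,0,0,0,0,0,0,0]

```text
time_s: 15.1
tcp_pos: [0.5391, -0.4106, 0.2182]
eef_rot: [-179.9, 0.1, -0.1]
contact_force: [-0.0, -0.3, -0.6]
gripper_width: 0.0008
gripper_force: 0.0
```

Run:
```python
from h import *
for n in('scene','top'):
    c,W,st=snap(n);z=W[...,2]
    if n=='scene': save(c,'a2.png',(60,90,430,340),2.1)
    for d in r.regions_of('bottle1',n):
        m=d['pixels'];p=W[m];p=p[p[:,2]>.03];q=p[p[:,2]>.95*np.percentile(p[:,2],97)]
        print(n,round(d['conf'],2),np.round((p.min(0)+p.max(0))/2,3),np.round(np.median(q,0),3))
```

```text
scene 0.62 [0.595 0.088 0.084] [0.596 0.089 0.134]
scene 0.52 [ 0.344 -0.152  0.387] [ 0.298 -0.056  0.726]
scene 0.49 [ 0.408 -0.372  0.397] [ 0.458 -0.543  0.118]
top 0.83 [ 0.414 -0.374  0.084] [ 0.416 -0.376  0.133]
top 0.8 [ 0.525 -0.38   0.179] [ 0.507 -0.356  0.299]
top 0.78 [ 0.305 -0.391  0.078] [ 0.305 -0.392  0.119]
top 0.67 [ 0.46  -0.54   0.078] [ 0.461 -0.541  0.119]
top 0.64 [0.597 0.09  0.085] [0.596 0.09  0.136]
```

View pics/a2.png

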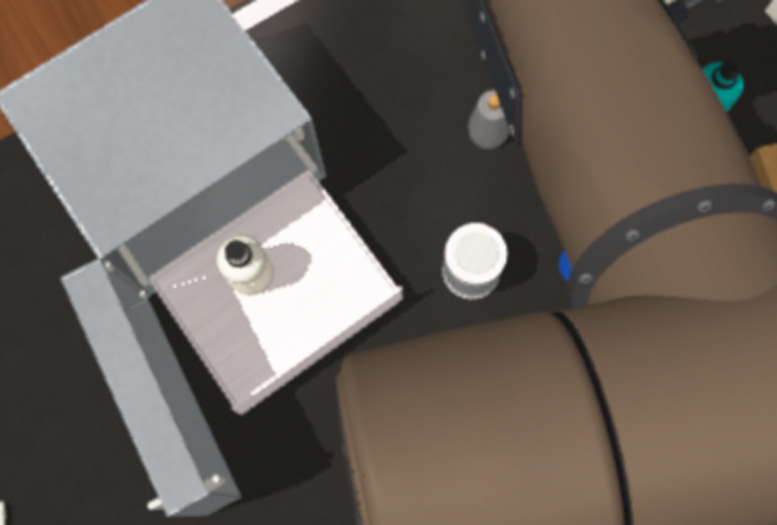

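A stands upright in the tray at (245,262) with its cap down. Now B.

jog_arm:
  travel:
    - [0,0,0.08]
    - [0,0,0.14]
    - [0,0,0.16]
    - [0,0,0.172]
    - [0,0,0.182]
    - [0,0,0.19]
    - [0,0,0.198]
    - [0,0,0.205]
    - [0,0,0.209]
    - [0,0,0.209]
  dr:
    - [0,0,0]
    - [0,0,0]
    - [0,0,0]
    - [0,0,0]
    - [0,0,0]
    - [0,0,0]
    - [0,0,0]
    - [0,0,0]
    - [0,0,0]
    - [0,0,0]
  claw: [0,0,0,0,0,0,0,0,0,0]

```text
time_s: 16.55
tcp_pos: [0.5413, -0.4116, 0.1194]
eef_rot: [179.8, -0.2, 0.1]
contact_force: [-4.3, 3.1, 20.9]
gripper_width: 0.0006
gripper_force: 10.6
```

jog_arm:
  travel:
    - [0,0,-0.1]
    - [0,0,-0.14]
    - [0,0,-0.14]
    - [0,0,-0.14]
    - [0,0,-0.14]
    - [0,0,-0.05]
    - [0,0,0.05]
    - [0,0,0.09]
    - [0,0,0.1]
    - [0,0,0.1]
  dr:
    - [0,0,0]
    - [0,0,0]
    - [0,0,0]
    - [0,0,0]
    - [0,0,0]
    - [0,0,0]
    - [0,0,0]
    - [0,0,0]
    - [0,0,0]
    - [0,0,0]
  claw: [0,1,1,1,1,1,1,1,1,1]

```text
time_s: 17.8
tcp_pos: [0.5388, -0.4098, 0.0636]
eef_rot: [-179.9, 0.1, -0.0]
contact_force: [-0.4, -0.1, -0.0]
gripper_width: 0.0841
gripper_force: 0.0
```

jog_arm:
  travel:
    - [0,0,0]
    - [0,0,0]
    - [0,0,0]
    - [0,0,0]
    - [0,0,0]
    - [0,0,0]
    - [0,0,0]
    - [0,0,0]
    - [0,0,0]
    - [0,0,0]
  dr:
    - [0,0,0]
    - [0,0,0]
    - [0,0,0]
    - [0,0,0]
    - [0,0,0]
    - [0,0,0]
    - [0,0,0]
    - [0,0,0]
    - [0,0,0]
    - [0,0,0]
  claw: [0.5,0.5,0.5,0.5,0.5,0.5,0.5,0.5,0.5,0.5]
  newtons: 15

```text
time_s: 19.05
tcp_pos: [0.54, -0.4107, 0.0654]
eef_rot: [180.0, -0.0, 0.0]
contact_force: [0.5, -3.6, 4.1]
gripper_width: 0.0576
gripper_force: 15.0
```

jog_arm:
  travel:
    - [0,0,-0.1]
    - [0,0,-0.2]
    - [0,0,-0.28]
    - [0.02,-0.1,-0.28]
    - [0.03,-0.2,-0.28]
    - [0.04,-0.3,-0.28]
    - [0.06,-0.4,-0.28]
    - [0.08,-0.5,-0.28]
    - [0.1,-0.6,-0.28]
    - [0.116,-0.7,-0.28]
  dr:
    - [0,0,0]
    - [0,0,0]
    - [0,0,0]
    - [0,0,0]
    - [0,0,0]
    - [0,0,0]
    - [0,0,0]
    - [0,0,0]
    - [0,0,0]
    - [0,0,0]
  claw: [0.5,0.5,0.5,0.5,0.5,0.5,0.5,0.5,0.5,0.5]

```text
time_s: 20.3
tcp_pos: [0.5966, -0.0581, 0.2036]
eef_rot: [-179.9, 0.2, -0.0]
contact_force: [1.2, -0.1, -2.6]
gripper_width: 0.0577
gripper_force: 15.0
```

jog_arm:
  travel:
    - [0,-0.06,0]
    - [0,-0.1,0]
    - [0,-0.107,0.04]
    - [0,-0.107,0.12]
    - [0,-0.107,0.2]
    - [0,-0.107,0.23]
    - [0,-0.107,0.242]
    - [0,-0.107,0.248]
    - [0,-0.107,0.251]
    - [0,-0.107,0.251]
  dr:
    - [0,0,0]
    - [0,0,0]
    - [0,0,0]
    - [0,0,0]
    - [0,0,0]
    - [0,0,0]
    - [0,0,0]
    - [0,0,0]
    - [0,0,0]
    - [0,0,0]
  claw: [0.5,0.5,0.5,0.5,0.5,0.5,0.5,0.5,0.5,0.5]

```text
time_s: 21.55
tcp_pos: [0.5989, -0.0068, 0.0812]
eef_rot: [-180.0, -0.2, 0.0]
contact_force: [-1.2, -0.9, 5.1]
gripper_width: 0.0576
gripper_force: 15.0
```

jog_arm:
  travel:
    - [0,0,0]
    - [0,0,0]
    - [0,0,0]
    - [0,0,-0.03]
    - [0,0,-0.12]
    - [0,0,-0.22]
    - [0,0,-0.28]
    - [0,0,-0.28]
    - [0,0,-0.28]
    - [0,0,-0.28]
  dr:
    - [0,0,0]
    - [0,0,0]
    - [0,0,0]
    - [0,0,0]
    - [0,0,0]
    - [0,0,0]
    - [0,0,0]
    - [0,0,0]
    - [0,0,0]
    - [0,0,0]
  claw: [0.78,0.78,0.78,0.78,0.78,0.78,0.78,0,0,0]

```text
time_s: 22.8
tcp_pos: [0.5973, -0.007, 0.2186]
eef_rot: [180.0, 0.1, -0.0]
contact_force: [0.2, -0.1, -0.1]
gripper_width: 0.0439
gripper_force: 0.0
```

Run:
```python
from h import *
for n in('scene','top'):
    c,W,st=snap(n);z=W[...,2]
    for d in r.regions_of('bottle1',n):
        m=d['pixels'];p=W[m];p=p[p[:,2]>.03];q=p[p[:,2]>.95*np.percentile(p[:,2],97)]
        print(n,round(d['conf'],2),np.round((p.min(0)+p.max(0))/2,3),np.round(np.median(q,0),3))
```

```text
scene 0.89 [ 0.591 -0.012  0.161] [ 0.597 -0.008  0.134]
scene 0.65 [ 0.445 -0.398  0.083] [ 0.445 -0.401  0.131]
scene 0.59 [ 0.373 -0.273  0.076] [ 0.373 -0.274  0.118]
scene 0.58 [ 0.457 -0.54   0.076] [ 0.459 -0.542  0.117]
scene 0.49 [0.596 0.07  0.107] [0.597 0.078 0.134]
top 0.89 [ 0.446 -0.398  0.084] [ 0.446 -0.4    0.133]
top 0.81 [ 0.46  -0.539  0.078] [ 0.461 -0.541  0.12 ]
top 0.77 [ 0.374 -0.269  0.078] [ 0.375 -0.273  0.12 ]
top 0.73 [ 0.592 -0.007  0.166] [ 0.595 -0.005  0.134]
top 0.63 [ 0.305 -0.391  0.077] [ 0.305 -0.391  0.12 ]
top 0.57 [0.583 0.08  0.165] [0.594 0.088 0.135]
```

jog_arm:
  travel:
    - [-0.365,0.739,0]
    - [-0.365,0.739,0]
    - [-0.365,0.739,0]
    - [-0.365,0.739,0]
    - [-0.365,0.739,0]
    - [-0.365,0.739,0]
    - [-0.365,0.739,0]
    - [-0.365,0.739,0]
    - [-0.365,0.739,0]
    - [-0.365,0.739,0]
  dr:
    - [0,0,0]
    - [0,0,0]
    - [0,0,0]
    - [0,0,0]
    - [0,0,0]
    - [0,0,0]
    - [0,0,0]
    - [0,0,0]
    - [0,0,0]
    - [0,0,0]
  claw: [0,0,0,0,0,0,0,0,0,0]

```text
time_s: 24.25
tcp_pos: [0.4158, -0.3756, 0.2195]
eef_rot: [-180.0, 0.0, 0.1]
contact_force: [-0.5, 0.1, 0.1]
gripper_width: 0.0001
gripper_force: 0.0
```

C was knocked aside: it now stands at (0.446,-0.400). I'll correct for that and press.

jog_arm:
  travel:
    - [0.06,0.047,0]
    - [0.06,0.047,0.08]
    - [0.06,0.047,0.15]
    - [0.06,0.047,0.17]
    - [0.06,0.047,0.18]
    - [0.06,0.047,0.188]
    - [0.06,0.047,0.196]
    - [0.06,0.047,0.203]
    - [0.06,0.047,0.209]
    - [0.06,0.047,0.209]
  dr:
    - [0,0,0]
    - [0,0,0]
    - [0,0,0]
    - [0,0,0]
    - [0,0,0]
    - [0,0,0]
    - [0,0,0]
    - [0,0,0]
    - [0,0,0]
    - [0,0,0]
  claw: [0,0,0,0,0,0,0,0,0,0]

```text
time_s: 25.5
tcp_pos: [0.4471, -0.4012, 0.1194]
eef_rot: [179.8, -0.2, 0.1]
contact_force: [-4.4, 5.0, 26.9]
gripper_width: 0.0003
gripper_force: 13.2
```

jog_arm:
  travel:
    - [0,0,-0.1]
    - [0,0,-0.14]
    - [0,0,-0.14]
    - [0,0,-0.14]
    - [0,0,-0.14]
    - [0,0,-0.05]
    - [0,0,0.05]
    - [0,0,0.09]
    - [0,0,0.1]
    - [0,0,0.1]
  dr:
    - [0,0,0]
    - [0,0,0]
    - [0,0,0]
    - [0,0,0]
    - [0,0,0]
    - [0,0,0]
    - [0,0,0]
    - [0,0,0]
    - [0,0,0]
    - [0,0,0]
  claw: [0,1,1,1,1,1,1,1,1,1]

```text
time_s: 26.75
tcp_pos: [0.4559, -0.4109, 0.0776]
eef_rot: [178.8, -1.2, 0.4]
contact_force: [-3.4, -16.8, 51.5]
gripper_width: 0.0844
gripper_force: 25.8
```

jog_arm:
  travel:
    - [0,0,0]
    - [0,0,0]
    - [0,0,0]
    - [0,0,0]
    - [0,0,0]
    - [0,0,0]
    - [0,0,0]
    - [0,0,0]
    - [0,0,0]
    - [0,0,0]
  dr:
    - [0,0,0]
    - [0,0,0]
    - [0,0,0]
    - [0,0,0]
    - [0,0,0]
    - [0,0,0]
    - [0,0,0]
    - [0,0,0]
    - [0,0,0]
    - [0,0,0]
  claw: [0.5,0.5,0.5,0.5,0.5,0.5,0.5,0.5,0.5,0.5]
  newtons: 15

```text
time_s: 28.0
tcp_pos: [0.4564, -0.4127, 0.081]
eef_rot: [178.6, -1.3, 0.5]
contact_force: [-9.4, -18.2, 73.0]
gripper_width: 0.0543
gripper_force: 41.1
```

jog_arm:
  travel:
    - [0,0,0]
    - [0,0,0]
    - [0,0,0]
    - [0,0,-0.04]
    - [0,0,-0.12]
    - [0,0,-0.22]
    - [0,0,-0.3]
    - [0,0,-0.36]
    - [0,0,-0.36]
    - [0,0,-0.36]
  dr:
    - [0,0,0]
    - [0,0,0]
    - [0,0,0]
    - [0,0,0]
    - [0,0,0]
    - [0,0,0]
    - [0,0,0]
    - [0,0,0]
    - [0,0,0]
    - [0,0,0]
  claw: [1,1,1,1,1,1,1,1,1,1]

```text
time_s: 29.25
tcp_pos: [0.4449, -0.3995, 0.2438]
eef_rot: [-179.9, 0.1, -0.0]
contact_force: [0.1, 0.6, -0.3]
gripper_width: 0.0878
gripper_force: 0.0
```

Run:
```python
from h import *
for n in('scene','top','wrist'):
    c,W,st=snap(n);z=W[...,2]
    if n!='top': save(c,'c_%s.png'%n)
    for d in r.regions_of('bottle1',n):
        m=d['pixels'];p=W[m];p=p[p[:,2]>.03];q=p[p[:,2]>.95*np.percentile(p[:,2],97)]
        print(n,round(d['conf'],2),d['extent'],np.round((p.min(0)+p.max(0))/2,3),np.round(np.median(q,0),3))
```

```text
scene 0.9 [195.2, 182.5, 219.4, 208.4] [ 0.596 -0.012  0.084] [ 0.598 -0.008  0.133]
scene 0.78 [163.7, 202.8, 190.7, 229.6] [0.595 0.087 0.085] [0.595 0.088 0.134]
top 0.9 [181.2, 178.8, 203.9, 200.4] [0.595 0.09  0.085] [0.596 0.091 0.135]
top 0.64 [215.6, 175.5, 231.5, 197.5] [ 0.598 -0.006  0.088] [ 0.599 -0.005  0.135]
top 0.58 [347.9, 264.0, 372.7, 284.6] [ 0.306 -0.391  0.079] [ 0.305 -0.392  0.12 ]
top 0.56 [348.7, 229.4, 367.6, 236.1] [ 0.424 -0.399  0.06 ] [ 0.422 -0.397  0.087]
top 0.3 [185.0, 178.7, 193.2, 186.8] [0.596 0.092 0.124] [0.596 0.091 0.135]
wrist 0.97 [237.4, 132.6, 291.7, 191.6] [ 0.449 -0.403  0.076] [ 0.449 -0.403  0.119]
wrist 0.95 [121.9, 184.4, 190.6, 246.5] [ 0.41  -0.303  0.153] [ 0.385 -0.271  0.119]
wrist 0.69 [350.6, 119.9, 431.2, 182.8] [ 0.463 -0.542  0.076] [ 0.463 -0.544  0.119]
wrist 0.64 [233.2, 232.8, 275.0, 312.8] [ 0.382 -0.395  0.179] [ 0.308 -0.396  0.119]
```

View pics/c_scene.png

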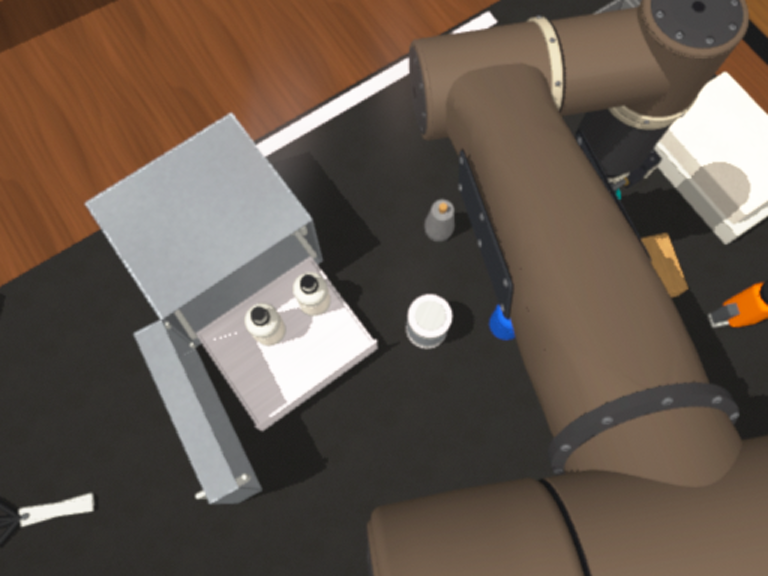

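View pics/c_wrist.png

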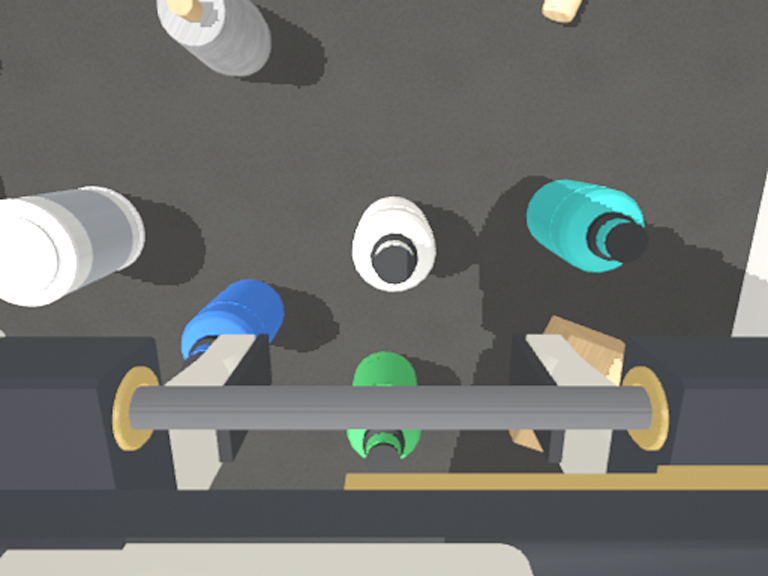

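The wrist view shows C (white, at (393,245)) upright with its cap down at (0.449,-0.403). The gripper met something while descending. I'll check what stands around it before trying again.

Run:
```python
from h import *
c,W,st=snap('wrist');print(st['tcp_pos'])
z=W[...,2];m=((z>.03)&(z<.16)).astype(np.uint8)
n,l,s,cc=cv2.connectedComponentsWithStats(m)
for i in range(1,n):
    if s[i,4]>60:
        p=W[l==i];hi=p[p[:,2]>np.percentile(p[:,2],98)-.004];print(s[i],np.round(p.min(0),3),np.round(p.max(0),3),'top',np.round(np.median(hi,0),3))
c,W,st=snap('top');z=W[...,2]
m=((z>.03)&(z<.16)).astype(np.uint8)
n,l,s,cc=cv2.connectedComponentsWithStats(m)
for i in range(1,n):
    if s[i,4]>60 and W[l==i][:,1].mean()<-.1:
        p=W[l==i];hi=p[p[:,2]>np.percentile(p[:,2],98)-.004];print('top',s[i],np.round(p.min(0),3),np.round(p.max(0),3),'top',np.round(np.median(hi,0),3))
```

```text
[ 0.44509905 -0.39973591  0.24421807]
[ 104    0   70   48 2494] [ 0.57  -0.309  0.03 ] [ 0.615 -0.262  0.106] top [ 0.594 -0.283  0.104]
[ 357  121   75   60 3376] [ 0.435 -0.572  0.03 ] [ 0.492 -0.515  0.121] top [ 0.463 -0.544  0.119]
[   0  127   84   77 5104] [ 0.413 -0.189  0.03 ] [ 0.485 -0.132  0.098] top [ 0.449 -0.16   0.095]
[ 235  134   55   60 2585] [ 0.421 -0.431  0.03 ] [ 0.478 -0.375  0.121] top [ 0.449 -0.403  0.119]
[503 191   9  33 146] [ 0.364 -0.712  0.03 ] [ 0.407 -0.709  0.042] top [ 0.375 -0.711  0.038]
[ 121  192   63   55 1722] [ 0.364 -0.305  0.03 ] [ 0.406 -0.249  0.12 ] top [ 0.384 -0.269  0.119]
[373 218  43  39 720] [ 0.326 -0.599  0.03 ] [ 0.371 -0.544  0.046] top [ 0.352 -0.574  0.045]
[235 243  41  14 400] [ 0.319 -0.421  0.03 ] [ 0.336 -0.368  0.064] top [ 0.335 -0.395  0.061]
[ 231  286   49   29 1010] [ 0.286 -0.423  0.081] [ 0.321 -0.367  0.121] top [ 0.308 -0.395  0.119]
[339 286  22  15 186] [ 0.261 -0.533  0.03 ] [ 0.282 -0.508  0.046] top [ 0.272 -0.519  0.044]
top [ 412  110  100   46 1896] [ 0.658 -0.945  0.03 ] [ 0.781 -0.62   0.081] top [ 0.726 -0.755  0.076]
top [ 453  187   59   93 4369] [ 0.269 -0.861  0.03 ] [ 0.529 -0.705  0.107] top [ 0.403 -0.778  0.102]
top [262 218  11  19  68] [ 0.431 -0.145  0.043] [ 0.482 -0.113  0.099] top [ 0.455 -0.126  0.096]
top [397 249  32  43 933] [ 0.244 -0.606  0.03 ] [ 0.369 -0.506  0.052] top [ 0.307 -0.554  0.047]
top [348 264  24  21 389] [ 0.276 -0.42   0.031] [ 0.334 -0.363  0.124] top [ 0.304 -0.392  0.12 ]
top [ 426  310   86   40 1433] [ 0.086 -0.76   0.03 ] [ 0.188 -0.576  0.16 ] top [ 0.159 -0.623  0.157]
```

jog_arm:
  travel:
    - [0.003,0.002,0.08]
    - [0.003,0.002,0.16]
    - [0.003,0.002,0.22]
    - [0.003,0.002,0.25]
    - [0.003,0.002,0.27]
    - [0.003,0.002,0.28]
    - [0.003,0.002,0.29]
    - [0.003,0.002,0.29]
    - [0.003,0.002,0.29]
    - [0.003,0.002,0.29]
  dr:
    - [0,0,0]
    - [0,0,0]
    - [0,0,0]
    - [0,0,0]
    - [0,0,0]
    - [0,0,0]
    - [0,0,0]
    - [0,0,0]
    - [0,0,0]
    - [0,0,0]
  claw: [1,1,1,1,1,1,1,1,1,1]

```text
time_s: 30.9
tcp_pos: [0.447, -0.401, 0.1005]
eef_rot: [180.0, -0.0, -0.0]
contact_force: [-0.5, -0.8, 0.3]
gripper_width: 0.0878
gripper_force: 0.0
```

Run:
```python
from h import *
c,W,st=snap('wrist');save(c,'d_wrist.png');print(st['tcp_pos'],st['contact_force'],st['moment'],st['joints'])
```

```text
[ 0.44697385 -0.40095486  0.10045026] [-0.51147117 -0.75646051  0.34592154] [-0.01334464 -0.05285438  0.01344791] [-2.32635768e+01  1.98297873e+01 -1.82998019e+01  3.62223951e-03
 -5.18349733e+01  1.13255625e+02]
```

View pics/d_wrist.png

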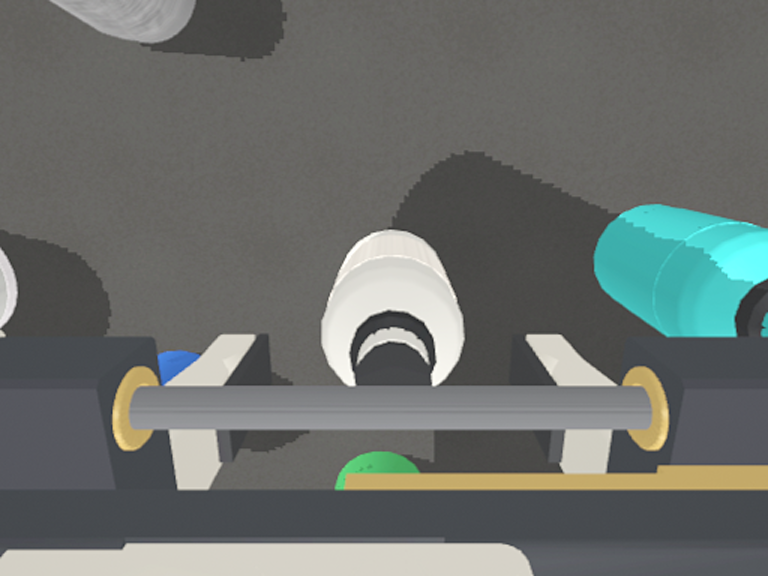

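The wrist view shows C centred between the open fingers, with blue under the left carriage (180,365). I'll descend a little and read the force.

jog_arm:
  travel:
    - [0,0,0.005]
    - [0,0,0.01]
    - [0,0,0.015]
    - [0,0,0.02]
    - [0,0,0.025]
    - [0,0,0.03]
    - [0,0,0.034]
    - [0,0,0.034]
    - [0,0,0.034]
    - [0,0,0.034]
  dr:
    - [0,0,0]
    - [0,0,0]
    - [0,0,0]
    - [0,0,0]
    - [0,0,0]
    - [0,0,0]
    - [0,0,0]
    - [0,0,0]
    - [0,0,0]
    - [0,0,0]
  claw: [1,1,1,1,1,1,1,1,1,1]

```text
time_s: 32.2
tcp_pos: [0.4469, -0.4009, 0.0832]
eef_rot: [180.0, -0.0, -0.0]
contact_force: [-0.4, 0.4, -0.8]
gripper_width: 0.0875
gripper_force: 0.0
```

Run:
```python
from h import *
st=r.get_state();print(st['tcp_pos'],st['contact_force'],st['moment'])
```

```text
[ 0.44688803 -0.40090376  0.08317021] [-0.41598969  0.4458729  -0.75337905] [-0.04664909 -0.0173797  -0.02212823]
```

jog_arm:
  travel:
    - [0,0,0.004]
    - [0,0,0.008]
    - [0,0,0.012]
    - [0,0,0.016]
    - [0,0,0.02]
    - [0,0,0.024]
    - [0,0,0.026]
    - [0,0,0.026]
    - [0,0,0.026]
    - [0,0,0.026]
  dr:
    - [0,0,0]
    - [0,0,0]
    - [0,0,0]
    - [0,0,0]
    - [0,0,0]
    - [0,0,0]
    - [0,0,0]
    - [0,0,0]
    - [0,0,0]
    - [0,0,0]
  claw: [1,1,1,1,1,1,1,1,1,1]

```text
time_s: 33.45
tcp_pos: [0.4469, -0.4009, 0.0702]
eef_rot: [180.0, -0.0, -0.0]
contact_force: [-0.2, -1.1, 0.3]
gripper_width: 0.0877
gripper_force: 0.0
```

Run:
```python
from h import *
st=r.get_state();print(st['tcp_pos'],st['contact_force'],st['moment'])
```

```text
[ 0.44686279 -0.40088873  0.07015103] [-0.16316795 -1.05386684  0.30446392] [-0.0366151   0.01269113 -0.00138908]
```

jog_arm:
  travel:
    - [0,0,0.002]
    - [0,0,0.004]
    - [0,0,0.006]
    - [0,0,0.008]
    - [0,0,0.008]
    - [0,0,0.008]
    - [0,0,0.008]
    - [0,0,0.008]
    - [0,0,0.008]
    - [0,0,0.008]
  dr:
    - [0,0,0]
    - [0,0,0]
    - [0,0,0]
    - [0,0,0]
    - [0,0,0]
    - [0,0,0]
    - [0,0,0]
    - [0,0,0]
    - [0,0,0]
    - [0,0,0]
  claw: [1,1,1,0.5,0.5,0.5,0.5,0.5,0.5,0.5]
  newtons: 15

```text
time_s: 34.7
tcp_pos: [0.4469, -0.4011, 0.0662]
eef_rot: [180.0, -0.0, -0.0]
contact_force: [-0.3, -2.4, 0.6]
gripper_width: 0.0579
gripper_force: 15.0
```

jog_arm:
  travel:
    - [0,0,-0.1]
    - [0,0,-0.2]
    - [0,0,-0.28]
    - [0.02,-0.1,-0.28]
    - [0.04,-0.2,-0.28]
    - [0.06,-0.3,-0.28]
    - [0.08,-0.4,-0.28]
    - [0.1,-0.5,-0.28]
    - [0.12,-0.6,-0.28]
    - [0.14,-0.7,-0.28]
  dr:
    - [0,0,0]
    - [0,0,0]
    - [0,0,0]
    - [0,0,0]
    - [0,0,0]
    - [0,0,0]
    - [0,0,0]
    - [0,0,0]
    - [0,0,0]
    - [0,0,0]
  claw: [0.5,0.5,0.5,0.5,0.5,0.5,0.5,0.5,0.5,0.5]

```text
time_s: 35.95
tcp_pos: [0.5161, -0.049, 0.2055]
eef_rot: [-180.0, 0.1, -0.0]
contact_force: [1.5, -0.8, -3.0]
gripper_width: 0.0575
gripper_force: 15.0
```

jog_arm:
  travel:
    - [0.02,-0.1,0]
    - [0.022,-0.18,0]
    - [0.022,-0.184,0.04]
    - [0.022,-0.184,0.12]
    - [0.022,-0.184,0.2]
    - [0.022,-0.184,0.23]
    - [0.022,-0.184,0.242]
    - [0.022,-0.184,0.247]
    - [0.022,-0.184,0.25]
    - [0.022,-0.184,0.25]
  dr:
    - [0,0,0]
    - [0,0,0]
    - [0,0,0]
    - [0,0,0]
    - [0,0,0]
    - [0,0,0]
    - [0,0,0]
    - [0,0,0]
    - [0,0,0]
    - [0,0,0]
  claw: [0.5,0.5,0.5,0.5,0.5,0.5,0.5,0.5,0.5,0.5]

```text
time_s: 37.2
tcp_pos: [0.5288, 0.0414, 0.0823]
eef_rot: [-180.0, -0.1, 0.0]
contact_force: [-0.6, -0.4, 1.9]
gripper_width: 0.0579
gripper_force: 15.0
```

jog_arm:
  travel:
    - [0,0,0]
    - [0,0,0]
    - [0,0,0]
    - [0,0,-0.03]
    - [0,0,-0.12]
    - [0,0,-0.22]
    - [0,0,-0.28]
    - [-0.1,0,-0.28]
    - [-0.2,-0.03,-0.28]
    - [-0.3,-0.058,-0.28]
  dr:
    - [0,0,0]
    - [0,0,0]
    - [0,0,0]
    - [0,0,0]
    - [0,0,0]
    - [0,0,0]
    - [0,0,0]
    - [0,0,0]
    - [0,0,0]
    - [0,0,0]
  claw: [0.85,0.85,0.85,0.85,0.85,0.85,0.85,0,0,0]

```text
time_s: 38.45
tcp_pos: [0.3767, 0.07, 0.2219]
eef_rot: [-180.0, -0.1, -0.1]
contact_force: [-0.7, 1.7, 0.9]
gripper_width: 0.0502
gripper_force: 0.0
```

Run:
```python
from h import *
for n in('top','scene'):
    c,W,st=snap(n);z=W[...,2]
    if n=='scene': save(c,'e.png',(40,60,430,345),2)
    for d in r.regions_of('bottle1',n):
        m=d['pixels'];p=W[m];p=p[p[:,2]>.03];q=p[p[:,2]>.95*np.percentile(p[:,2],97)]
        print(n,round(d['conf'],2),np.round((p.min(0)+p.max(0))/2,3),np.round(np.median(q,0),3))
    rim=(np.abs(z-.074)<.01)&(W[...,0]>.4)&(W[...,0]<.5)&(W[...,1]>-.07)&(W[...,1]<.2)
    q=W[rim];print('rim',len(q),np.polyfit(q[:,1],q[:,0],1))
```

```text
top 0.81 [ 0.46  -0.54   0.077] [ 0.461 -0.542  0.119]
top 0.8 [0.596 0.088 0.084] [0.597 0.091 0.135]
top 0.79 [ 0.374 -0.27   0.081] [ 0.375 -0.272  0.119]
top 0.78 [ 0.598 -0.007  0.084] [ 0.599 -0.005  0.134]
top 0.7 [0.527 0.041 0.086] [0.529 0.043 0.135]
top 0.68 [ 0.305 -0.391  0.077] [ 0.305 -0.392  0.119]
rim 86 [-0.03524763  0.46491229]
scene 0.95 [ 0.304 -0.391  0.078] [ 0.304 -0.394  0.118]
scene 0.85 [ 0.373 -0.272  0.077] [ 0.373 -0.275  0.118]
scene 0.73 [0.518 0.089 0.369] [0.596 0.089 0.134]
scene 0.71 [ 0.596 -0.008  0.09 ] [ 0.598 -0.007  0.134]
scene 0.7 [ 0.459 -0.541  0.076] [ 0.459 -0.542  0.117]
scene 0.48 [0.511 0.072 0.344] [0.462 0.02  0.102]
rim 14 [-0.0413021   0.46202897]
```

View pics/e.png

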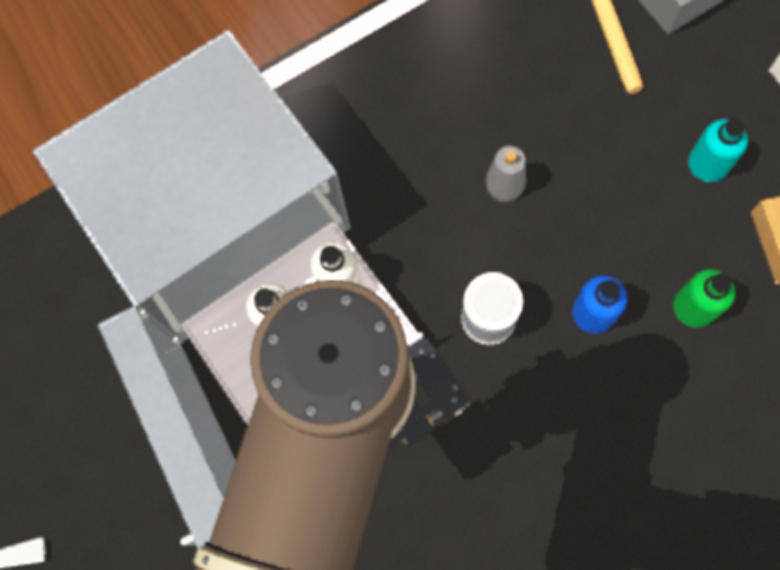

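All three bottles stand in the tray with caps at 0.134, and no white bottle is left on the bench. B shows at (330,258), A at (266,300), and C is under the wrist. Now I'll push the tray in.

jog_arm:
  travel:
    - [0.03,0,0.1]
    - [0.04,0,0.2]
    - [0.044,0,0.3]
    - [0.044,0,0.332]
    - [0.06,0,0.332]
    - [0.08,0,0.332]
    - [0.1,0,0.332]
    - [0.115,0,0.332]
    - [0.13,0,0.332]
    - [0.144,0,0.332]
  dr:
    - [0,0,0]
    - [0,0,0]
    - [0,0,0]
    - [0,0,0]
    - [0,0,0]
    - [0,0,0]
    - [0,0,0]
    - [0,0,0]
    - [0,0,0]
    - [0,0,0]
  claw: [0,0,0,0,0,0,0,0,0,0]

```text
time_s: 39.9
tcp_pos: [0.4501, 0.0701, 0.0551]
eef_rot: [-180.0, 0.0, -0.0]
contact_force: [0.4, -0.4, 0.1]
gripper_width: 0.0004
gripper_force: 0.1
```

jog_arm:
  travel:
    - [0.014,0,0]
    - [0.028,-0.002,0]
    - [0.042,-0.003,0]
    - [0.056,-0.004,0]
    - [0.07,-0.004,0]
    - [0.084,-0.005,0]
    - [0.098,-0.005,0]
    - [0.112,-0.006,0]
    - [0.126,-0.006,0]
    - [0.14,-0.007,0]
  dr:
    - [0,0,0]
    - [0,0,0]
    - [0,0,0]
    - [0,0,0]
    - [0,0,0]
    - [0,0,0]
    - [0,0,0]
    - [0,0,0]
    - [0,0,0]
    - [0,0,0]
  claw: [0,0,0,0,0,0,0,0,0,0]

```text
time_s: 41.15
tcp_pos: [0.5204, 0.0737, 0.0551]
eef_rot: [-180.0, -0.0, -0.0]
contact_force: [-2.2, 1.0, -0.9]
gripper_width: 0.0005
gripper_force: 0.9
```

jog_arm:
  travel:
    - [0.014,0,0]
    - [0.028,-0.002,0]
    - [0.042,-0.003,0]
    - [0.056,-0.004,0]
    - [0.07,-0.004,0]
    - [0.084,-0.005,0]
    - [0.098,-0.005,0]
    - [0.112,-0.006,0]
    - [0.126,-0.006,0]
    - [0.14,-0.007,0]
  dr:
    - [0,0,0]
    - [0,0,0]
    - [0,0,0]
    - [0,0,0]
    - [0,0,0]
    - [0,0,0]
    - [0,0,0]
    - [0,0,0]
    - [0,0,0]
    - [0,0,0]
  claw: [0,0,0,0,0,0,0,0,0,0]

```text
time_s: 42.4
tcp_pos: [0.5904, 0.0772, 0.0551]
eef_rot: [-180.0, -0.0, -0.0]
contact_force: [-1.9, 0.7, 0.3]
gripper_width: 0.0002
gripper_force: 0.9
```

jog_arm:
  travel:
    - [0.01,0,0]
    - [0.018,0,0]
    - [0.024,-0.001,0]
    - [0.028,-0.001,0]
    - [0.032,-0.001,0]
    - [0.035,-0.001,0]
    - [0.038,-0.001,0]
    - [0.04,-0.001,0]
    - [0.04,-0.001,0]
    - [0.04,-0.001,0]
  dr:
    - [0,0,0]
    - [0,0,0]
    - [0,0,0]
    - [0,0,0]
    - [0,0,0]
    - [0,0,0]
    - [0,0,0]
    - [0,0,0]
    - [0,0,0]
    - [0,0,0]
  claw: [0,0,0,0,0,0,0,0,0,0]

```text
time_s: 43.65
tcp_pos: [0.6076, 0.0776, 0.055]
eef_rot: [180.0, 0.2, -0.0]
contact_force: [-10.3, 2.9, 6.8]
gripper_width: 0.0011
gripper_force: 5.1
```

jog_arm:
  travel:
    - [0.002,0,0]
    - [0.004,0,0]
    - [0.006,0,0]
    - [0.006,0,0]
    - [0.006,0,0]
    - [0.006,0,0]
    - [0.006,0,0]
    - [0.006,0,0]
    - [0.006,0,0]
    - [0.006,0,0]
  dr:
    - [0,0,0]
    - [0,0,0]
    - [0,0,0]
    - [0,0,0]
    - [0,0,0]
    - [0,0,0]
    - [0,0,0]
    - [0,0,0]
    - [0,0,0]
    - [0,0,0]
  claw: [0,0,0,0,0,0,0,0,0,0]

```text
time_s: 44.9
tcp_pos: [0.6078, 0.0775, 0.0549]
eef_rot: [179.9, 0.5, -0.0]
contact_force: [-21.6, 5.2, 15.2]
gripper_width: 0.0008
gripper_force: 10.6
```

jog_arm:
  travel:
    - [-0.05,0,0]
    - [-0.15,0,0]
    - [-0.25,0,0]
    - [-0.35,0,0]
    - [-0.4,0,-0.1]
    - [-0.4,0,-0.2]
    - [-0.4,0,-0.3]
    - [-0.4,0,-0.4]
    - [-0.4,0,-0.45]
    - [-0.4,0,-0.45]
  dr:
    - [0,0,0]
    - [0,0,0]
    - [0,0,0]
    - [0,0,0]
    - [0,0,0]
    - [0,0,0]
    - [0,0,0]
    - [0,0,0]
    - [0,0,0]
    - [0,0,0]
  claw: [0,0,0,0,0,0,0,0,0,0]

```text
time_s: 46.15
tcp_pos: [0.4142, 0.0784, 0.2826]
eef_rot: [-179.8, -0.3, 0.0]
contact_force: [-0.6, -0.0, -1.4]
gripper_width: 0.0007
gripper_force: 0.0
```

Run:
```python
from h import *
for n in('top','wrist'):
    c,W,st=snap(n);z=W[...,2]
    save(c,'f_%s.png'%n,*(((90,50,270,290),2.4) if n=='top' else ()))
    rim=(np.abs(z-.074)<.008)&(W[...,0]>.55)&(W[...,0]<.68)&(W[...,1]>-.04)&(W[...,1]<.18)
    q=W[rim];print('rim',len(q),np.polyfit(q[:,1],q[:,0],1),q[:,0].min())
    dr=(np.abs(z-.2)<.01)&(W[...,0]<.64)&(W[...,1]>.19)&(W[...,1]<.45)
    if dr.sum()>20:
        rr=cv2.minAreaRect(W[dr][:,:2].astype(np.float32));print('door',np.round(cv2.boxPoints(rr),3).tolist())
```

```text
rim 143 [-0.09783349  0.63404423] 0.6133111343209214
door [[0.5820000171661377, 0.22200000286102295], [0.6380000114440918, 0.21899999678134918], [0.6399999856948853, 0.26600000262260437], [0.5839999914169312, 0.26899999380111694]]Traceback (most recent call last):
  File "<stdin>", line 6, in <module>
    raise TypeError("expected non-empty vector for x")
TypeError: expected non-empty vector for x
```

View pics/f_wrist.png

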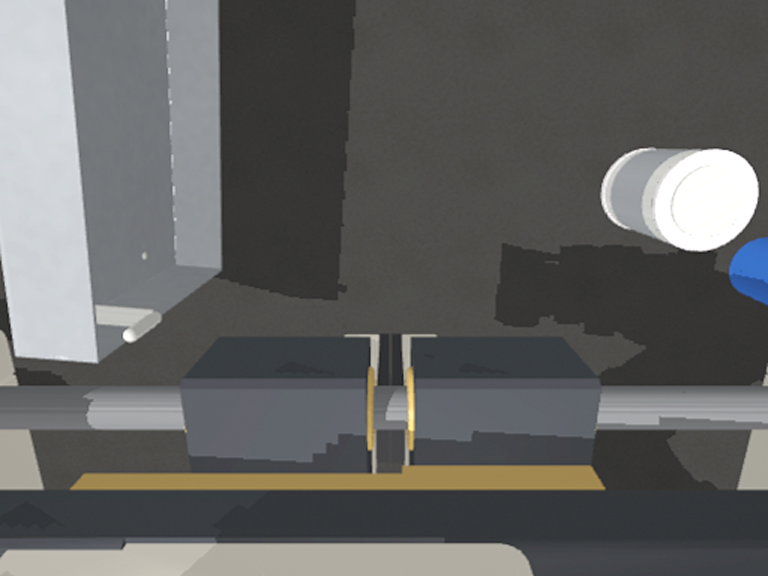

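The wrist view shows the open door at left, its free-edge stub at (140,320), and the clear area in front of the cabinet. The tin at (700,200) is undisturbed. I'll check the tray in the top picture.

View pics/f_top.png

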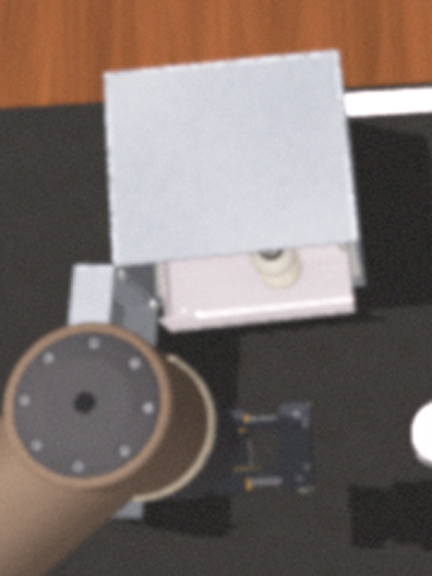

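Run:
```python
import numpy as np
H=np.array([.651,.217]);s=.19
for t in list(range(98,-1,-7))+[0,-1]:
    a=np.radians(272.6-t);b=np.radians(182.6-t);d=np.array([np.cos(a),np.sin(a)]);n=np.array([np.cos(b),np.sin(b)])
    o=.045+.021*abs(n[1])+.0095*abs(n[0]);print(t,np.round(H+s*d+o*n,4))
```

```text
98 [0.4681 0.3014]
91 [0.4592 0.2779]
84 [0.4531 0.255 ]
77 [0.4498 0.2312]
70 [0.4494 0.2068]
63 [0.4522 0.1822]
56 [0.4582 0.1579]
49 [0.4674 0.1343]
42 [0.4797 0.1119]
35 [0.4949 0.091 ]
28 [0.513  0.0722]
21 [0.5335 0.0559]
14 [0.5561 0.0423]
7 [0.5805 0.0319]
0 [0.6042 0.0247]
0 [0.6042 0.0247]
-1 [0.6072 0.0239]
```

jog_arm:
  travel:
    - [0.1,-0.1,0]
    - [0.1,-0.2,0]
    - [0.1,-0.3,0]
    - [0.1,-0.4,0]
    - [0.1,-0.5,0]
    - [0.1,-0.53,0]
    - [0.1,-0.54,0.05]
    - [0.1,-0.54,0.15]
    - [0.1,-0.54,0.24]
    - [0.1,-0.54,0.25]
  dr:
    - [0,0,0]
    - [0,0,0]
    - [0,0,0]
    - [0,0,0]
    - [0,0,0]
    - [0,0,0]
    - [0,0,0]
    - [0,0,0]
    - [0,0,0]
    - [0,0,0]
  claw: [0,0,0,0,0,0,0,0,0,0]

```text
time_s: 47.5
tcp_pos: [0.4614, 0.3451, 0.1515]
eef_rot: [179.7, 0.3, -0.1]
contact_force: [-0.9, -0.0, 0.2]
gripper_width: 0.0006
gripper_force: 0.0
```

Run:
```python
from h import *
c,W,st=snap('scene');z=W[...,2]
save(c,'g.png',(40,60,280,345),2)
rim=(np.abs(z-.074)<.008)&(W[...,0]>.55)&(W[...,0]<.66)&(W[...,1]>-.04)&(W[...,1]<.18)
q=W[rim];b=q[np.abs(q[:,1]-.07)<.05];print(len(q),np.percentile(b[:,0]+.0447*(b[:,1]-.078),[2,25,50,75,98]))
dr=(np.abs(z-.2)<.008)&(W[...,0]<.64)&(W[...,1]>.19)&(W[...,1]<.45)
rr=cv2.minAreaRect(W[dr][:,:2].astype(np.float32));print('door',np.round(cv2.boxPoints(rr),3).tolist())
```

```text
190 [0.61555664 0.61663769 0.61760064 0.6198205  0.6576627 ]
door [[0.36800000071525574, 0.22699999809265137], [0.6380000114440918, 0.20399999618530273], [0.6439999938011169, 0.2630000114440918], [0.37400001287460327, 0.28600001335144043]]
```

View pics/g.png

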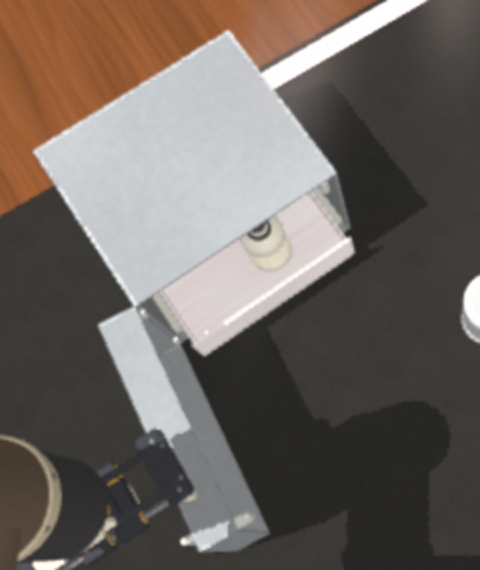

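Run:
```python
from h import *
for n in('scene','top'):
    c,W,st=snap(n);z=W[...,2]
    X=W[...,0]+.0447*(W[...,1]-.078)
    m=(np.abs(z-.2)<.006)&(W[...,1]>0)&(W[...,1]<.15)
    print(n,'roof front/back',np.percentile(X[m],[0.5,1,99,99.5]),z[m].mean())
    g=(np.abs(W[...,1]-.07)<.06)&(X<.65)&(X>.58)&(z>.02)&(z<.072)
    g2=(np.abs(W[...,1]-.07)<.06)&(X<.65)&(X>.58)&(np.abs(z-.074)<.005)
    print('rim face',g.sum(),np.percentile(X[g],[5,25,50]),'rim top',g2.sum(),np.percentile(X[g2],[2,50]))
```

```text
scene roof front/back [0.65439095 0.65510097 0.89231222 0.89380635] 0.1987809794039642
rim face 291 [0.61543895 0.6162017  0.61673301] rim top 73 [0.61532368 0.61757464]
top roof front/back [0.65597445 0.65682124 0.89386546 0.89519286] 0.20016186624047083
rim face 180 [0.6171354  0.61780787 0.6182643 ] rim top 54 [0.61732663 0.61928578]
```

Tray front stands 38 mm before the cabinet's front plane, so the tray is home. The gripper now stands outside the door at (150,470). Next I'll swing the door.

jog_arm:
  travel:
    - [0.01,0.046,0]
    - [0.01,0.076,0]
    - [0.01,0.094,0]
    - [0.002,0.116,0]
    - [-0.008,0.14,0]
    - [-0.014,0.164,0]
    - [-0.02,0.186,0]
    - [-0.023,0.21,0]
    - [-0.026,0.234,0]
    - [-0.027,0.258,0]
  dr:
    - [0,0,0]
    - [0,0,0]
    - [0,0,0]
    - [0,0,0]
    - [0,0,0]
    - [0,0,0]
    - [0,0,0]
    - [0,0,0]
    - [0,0,0]
    - [0,0,0]
  claw: [0,0,0,0,0,0,0,0,0,0]

```text
time_s: 48.9
tcp_pos: [0.4493, 0.2179, 0.155]
eef_rot: [180.0, 0.0, -0.0]
contact_force: [-0.5, 0.3, -0.6]
gripper_width: 0.0007
gripper_force: 0.2
```

jog_arm:
  travel:
    - [0,0.024,0]
    - [0.003,0.049,0]
    - [0.005,0.074,0]
    - [0.011,0.098,0]
    - [0.017,0.122,0]
    - [0.027,0.146,0]
    - [0.036,0.17,0]
    - [0.048,0.192,0]
    - [0.061,0.214,0]
    - [0.075,0.235,0]
  dr:
    - [0,0,0]
    - [0,0,0]
    - [0,0,0]
    - [0,0,0]
    - [0,0,0]
    - [0,0,0]
    - [0,0,0]
    - [0,0,0]
    - [0,0,0]
    - [0,0,0]
  claw: [0,0,0,0,0,0,0,0,0,0]

```text
time_s: 50.15
tcp_pos: [0.4874, 0.1004, 0.155]
eef_rot: [180.0, 0.0, -0.0]
contact_force: [0.3, 0.9, 1.1]
gripper_width: 0.0003
gripper_force: 0.2
```

jog_arm:
  travel:
    - [0.016,0.021,0]
    - [0.034,0.04,0]
    - [0.052,0.059,0]
    - [0.072,0.075,0]
    - [0.093,0.091,0]
    - [0.116,0.105,0]
    - [0.138,0.119,0]
    - [0.162,0.129,0]
    - [0.187,0.139,0]
    - [0.206,0.145,0]
  dr:
    - [0,0,0]
    - [0,0,0]
    - [0,0,0]
    - [0,0,0]
    - [0,0,0]
    - [0,0,0]
    - [0,0,0]
    - [0,0,0]
    - [0,0,0]
    - [0,0,0]
  claw: [0,0,0,0,0,0,0,0,0,0]

```text
time_s: 51.4
tcp_pos: [0.5907, 0.0283, 0.1549]
eef_rot: [180.0, 0.0, -0.0]
contact_force: [0.7, 0.2, 0.1]
gripper_width: 0.0004
gripper_force: 0.0
```

jog_arm:
  travel:
    - [0.006,0.002,0]
    - [0.011,0.004,0]
    - [0.016,0.005,0]
    - [0.02,0.006,0]
    - [0.024,0.007,0]
    - [0.027,0.008,0]
    - [0.03,0.008,0]
    - [0.032,0.008,0]
    - [0.032,0.008,0]
    - [0.032,0.008,0]
  dr:
    - [0,0,0]
    - [0,0,0]
    - [0,0,0]
    - [0,0,0]
    - [0,0,0]
    - [0,0,0]
    - [0,0,0]
    - [0,0,0]
    - [0,0,0]
    - [0,0,0]
  claw: [0,0,0,0,0,0,0,0,0,0]

```text
time_s: 52.65
tcp_pos: [0.6027, 0.0247, 0.1547]
eef_rot: [180.0, 0.3, 0.0]
contact_force: [-14.0, 4.0, 6.7]
gripper_width: 0.0008
gripper_force: 6.7
```

jog_arm:
  travel:
    - [-0.02,0,0]
    - [-0.1,0,0]
    - [-0.2,0,0]
    - [-0.3,0,0]
    - [-0.3,0,-0.1]
    - [-0.3,0,-0.2]
    - [-0.3,-0.12,-0.3]
    - [-0.25,-0.24,-0.3]
    - [-0.25,-0.36,-0.3]
    - [-0.25,-0.48,-0.3]
  dr:
    - [0,0,0]
    - [0,0,0]
    - [0,0,0]
    - [0,0,0]
    - [0,0,0]
    - [0,0,0]
    - [0,0,0]
    - [0,0,0]
    - [0,0,0]
    - [0,0,0]
  claw: [0,0,0,0,0,0,0,0,0,0]

```text
time_s: 53.9
tcp_pos: [0.4812, 0.2581, 0.3058]
eef_rot: [-179.9, -0.1, -0.0]
contact_force: [0.7, -0.0, 0.1]
gripper_width: 0.0003
gripper_force: 0.0
```

Run:
```python
from h import *
c,W,st=snap('scene');z=W[...,2];save(c,'i.png',(40,60,330,345),2)
m=(z>.15)&(z<.185)&(W[...,0]>.55)&(W[...,0]<.66)&(W[...,1]>-.06)&(W[...,1]<.2)
q=W[m];print(len(q),np.polyfit(q[:,1],q[:,0],1))
m=(np.abs(z-.2)<.008)&(W[...,0]>.55)&(W[...,1]>-.1)&(W[...,1]<.25)
for y in(-.03,.03,.09,.15,.2):
    k=m&(np.abs(W[...,1]-y)<.01);print(y,np.round(np.percentile(W[k][:,0],2),4),end=' ')
```

```text
533 [-0.04490564  0.61333149]
-0.03 0.6169 0.03 0.6147 0.09 0.6112 0.15 0.6099 0.2 0.6071
```

View pics/i.png

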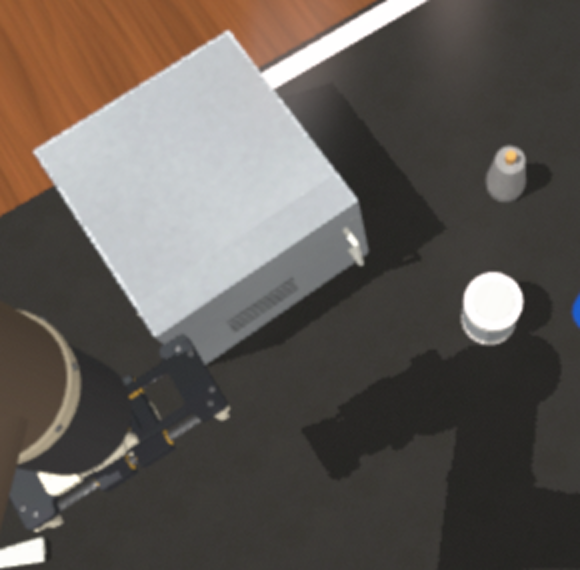

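The door face has the same slope as the cabinet (-0.045), so the door is flush and shut. The arm is clear. I'll hand in.

```bash
python3 -c "
from plant import r
print(r.close_job())"
```

```text
the job is handed in; nothing more can be done
None
```

I handed the job in at about 54 s: the three white bottles there stand capped and upright in the tray, the tray is home, the door is shut and the tin and cone were left alone; the verdict wasn't shown, and one descent onto the last bottle met up to 73 N, cause not found.

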